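# Clamp the frame corner and hold the square in it

## Robot

A 7-joint arm with a two-finger parallel gripper is mounted at the origin on the work surface. World frame = base frame: x ahead of the robot, y to its left, z up, the work surface at z = 0. Lengths are in m, angles in rad, forces in N, time in s.
With the tool pointing down it reaches from about 0.35 to 0.775 m from the base axis. Payload 3.1 kg.
Tool frame: the origin (TCP) lies midway between the tips of the shut fingers; the grasp point (between the pads) lies bot.grip_depth behind it (bot.grip_depth is the distance from the TCP to the grasp point, in m); z points along the fingers, y is the line along which they close (so a half turn about z gives the same grasp; the last joint's range is limited). The gripper opens to 85 mm and grips with 20 to 120 N. Pads are 22 mm wide; open, the fingers measure 114 mm over their backs; the gripper's body (76 mm by 85 mm) begins 54 mm behind the grasp point. The pads swing forward as they close: fully open they stand 13 mm farther back than shut.
Start: joints at [1.075, 0.311, 0.014, 1.512, -0.004, 1.319, -0.027], TCP at [0.241, -0.494, 0.193] pointing down, gripper open.
Joint ranges: [-2.7, 2.7], [-0.3, 1.91], [-1.27, 1.3], [0.12, 2.57], [-1.44, 4.58], [0.2, 2.03], [-3.05, 3.05]. Speed limits (rad/s): [2.79, 2.79, 3.14, 3.14, 3.14, 3.14, 3.14].

## Interface

Orientations are given as a unit quaternion [x, y, z, w].
In Python, from cell import read_state, cams, finish_job, bot gives the robot as it stands.
- The arm moves only by the tool carry_out, never from a script. Its argument "series" is a list of rows, each an object with "hand": the closure, from 0 (fully open) to 1 (shut); "travel": the shift along the world's x, y, z in m, a list of three; "dr": the turn, a rotation vector about the world's x, y, z in rad, a list of three. A call has 1 to 8 rows; each row is the pose to reach, as a shift and turn from the pose commanded when the call began; what a row does not reach only later rows make up. A row lasts 1/10 s, in which the tool goes at most 50 mm and 8.59 degrees, less where a joint would pass 70% of its speed; a pose out of reach is approached as far as the arm can. A call with a gripper value outside its range is refused whole. The fingers move at their own pace and stop on an object; "force" is the grip in N (left out, the last holds). Time passes only in rows, so rows that repeat a pose let the fingers close. It gives the time, the measured TCP pose, the force, the opening and the grip force at its end, in the units of the state.
- read_state(): the state, without advancing time (a new reading comes with each control period).
- cams.snapshot(name): name is "scene" or "top" or "wrist"; returns a dict with "pixels" (480x640x3 uint8, red, green, blue), "fx", "fy", "cx", "cy" (pixels), "extrinsics" (4x4, takes a point from camera to world coordinates); the wrist camera has in their place "T_tool_cam" (4x4, takes a point from camera to tool coordinates, whose origin is the TCP and whose axes are the flange's). Camera axes: x right, y down, z forward; pixel columns grow to the right and rows downward; lengths in m; the calibration is good to about 2 mm. A picture is of the moment at which its call begins: read the wrist's pose just before it. There is no depth.
- finish_job(): hands the job in; it is judged then, once.
The state is a dict: "t": time; "joint_positions": joint angles; "dq": joint speeds; "tau": joint torques, N m; "position": TCP position; "tool_rot": TCP orientation; "wrist_force": force on the tool from outside, world axes, zero at the start; "moment": the same for the moment, N m; "opening": finger opening in m; "grasp_force": force on a finger pad.
Only numpy, scipy, OpenCV 4.12 (cv2) and the standard library are available. Lean on these libraries where they do the work, as an engineer would, in place of code of your own. Each camera call takes 0.05 s, during which the arm holds its last target. There are 200 camera calls.

## Task

Tighten the red clamp knob on the frame jig clockwise to its end stop, then the yellow one the same way. Then take the aluminium square by its blue post, lay it flat on the jig's board and press it into the inside corner until both its outer faces bear on the two timbers, and finish while still gripping it and pressing it there. Leave both knobs tight and the other things on the table where they are.

Things in the scene. Friction and masses are not known exactly. Their poses are not given: they have to be found in the camera images.
- jig: fixed assembly jig, left or right of the middle, turned up to 0.4 rad: L-shaped plywood board, 12 mm thick, carrying two timbers (24 mm thick, 38 mm wide, tops 36 mm above the table) that make a right-angled inside corner. Origin: under that corner, at table height. x: level bisector, pointing out through the corner (the way to push); z up. The board reaches 50 mm in from the inner faces.
- jig_corner (a point): the inside corner of the two timbers at the plywood's top face, 12 mm above the table; axes as jig. The inner faces run back from it 172 mm, at 135 degrees either side of x; the knobs stand on steel straps on the timbers, 130 mm from the corner
- left_timber: pale timber whose inner face runs from the corner along the direction (-0.707, +0.707) of the jig's frame (left seen from the robot); carries the red knob. Frame same as jig
- right_timber: darker timber whose inner face runs from the corner along the direction (-0.707, -0.707) of the jig's frame (right seen from the robot); carries the yellow knob. Frame same as jig
- red_knob (a joint): red clamp knob on the left timber. Value 0 at the loose end, growing clockwise seen from above to the end stop at 1.40 rad (tight); starts between 0 and 0.35 and stays where it is left. Friction about 0.08 N m.
- red_knob_grip (a point): red knob: on the axis at the height to grip, 71 mm above the table. The knob is a bar 44 mm long and 14 mm thick, top 80 mm above the table, on a dark 40 mm disc whose top is 50 mm above the table. The point turns with the knob: x along the bar to its end with the white mark, z up.
- yellow_knob (a joint): yellow clamp knob on the right timber. Value 0 at the loose end, growing clockwise seen from above to the end stop at 1.40 rad (tight); starts between 0 and 0.35 and stays where it is left. Friction about 0.08 N m.
- yellow_knob_grip (a point): yellow knob: on the axis at the height to grip, 71 mm above the table. The knob is a bar 44 mm long and 14 mm thick, top 80 mm above the table, on a dark 40 mm disc whose top is 50 mm above the table. The point turns with the knob: x along the bar to its end with the white mark, z up.
- square: loose aluminium square, 0.26 to 0.42 kg, flat on the table, turned up to 0.6 rad: two arms at right angles, each 100 x 22 x 22 mm, joined by a strut with an upright round blue post. Origin: on the underside where the outer faces meet (tip cut back 8 mm). x: bisector, out through the tip; z up. Arms run back at 135 degrees either side of x. Seated, its frame equals jig's but 12 mm higher
- square_corner (a point): same point and axes as square
- square_post (a point): on the axis of the square's blue post (24 mm diameter, top 65 mm above the underside), 50 mm above the underside and 51 mm behind its origin along -x: the height to grip, where fingertips clear the arms and, on the jig, the timbers
- mug: yellow mug, 72 mm across, 85 mm high; bystander, origin under its centre
- glue: white glue bottle, 54 mm across, 150 mm high; bystander, origin under its centre
- tape_measure: orange tape measure, 70 x 35 x 60 mm; bystander, origin under its centre
- screwdriver: green-handled screwdriver lying on the table; bystander
- offcut: timber offcut 100 x 38 x 24 mm; bystander, origin under its centre
- brush: hand brush lying on the table; bystander
- pot: black round pot, 66 mm across, 75 mm high; bystander, origin under its centre
- screw_bin: blue open bin 100 x 70 x 40 mm; bystander, origin under its centre

How it is judged:
By the outcome, as a careful person would: the job done as asked, in the order asked, and still so for the second after the job is handed in, while the arm keeps its last pose, push and grip.
It also fails if it takes over 72 s, if anything falls off the work surface, if the arm or the gripper's body presses on something with over 40 N, if the wrist force passes 120 N, or if a joint passes its speed limit or range.

## Working session

There is one attempt and no reset: what is moved stays moved. The work goes in short steps, Python scripts to look and compute and a tool call to move; the robot and the scene stay as the last step left them, time stands still between calls to the robot, and variables do not carry over. Pictures are saved under pics/ and viewed, at most 12 in all, crops included, and the job is handed in when it is done.

Besides the shell and the picture viewer there is one more tool, called as name(argument=value, ...) on one line, values as JSON. carry_out: Moves the arm, as the interface text tells. Its arguments: {"type":"object","properties":{"series":{"type":"array"},"force":{"type":"number"}},"required":["series"]}

```bash
mkdir -p pics; ls; python3 - <<'E'
from cell import read_state,cams,bot
import cv2,numpy as np
s=read_state();print({k:np.round(v,3).tolist() for k,v in s.items()}, bot.grip_depth)
for n in ("top","scene"):
    d=cams.snapshot(n);cv2.imwrite(f"pics/{n}0.png",d["pixels"][:,:,::-1]);print(n,d["fx"],d["fy"],d["cx"],d["cy"],np.round(d["extrinsics"],3).tolist())
E
```

```text
pics
{'t': 0.0, 'joint_positions': [1.075, 0.312, 0.014, 1.513, -0.004, 1.319, -0.027], 'dq': [0.001, 0.0, -0.0, -0.001, -0.0, -0.0, -0.0], 'tau': [-0.0, -37.991, 0.146, -23.059, 0.012, 0.013, 0.0], 'position': [0.241, -0.494, 0.192], 'tool_rot': [0.974, 0.225, -0.0, -0.001], 'wrist_force': [-0.822, -1.288, 0.213], 'moment': [0.039, -0.022, 0.033], 'grasp_force': 0.0, 'opening': 0.085} 0.0187
top 521.6488250220143 521.6488250220143 314.40132816174275 245.76801065807885 [[-0.001, -0.992, 0.123, 0.353], [-1.0, 0.001, 0.003, 0.007], [-0.004, -0.123, -0.992, 1.677], [0.0, 0.0, 0.0, 1.0]]
scene 439.8684323528686 439.8684323528686 331.10876441593484 237.78119343571512 [[0.821, 0.343, -0.457, 1.041], [0.571, -0.474, 0.67, -0.698], [0.013, -0.811, -0.585, 0.689], [0.0, 0.0, 0.0, 1.0]]
```

View pics/top0.png

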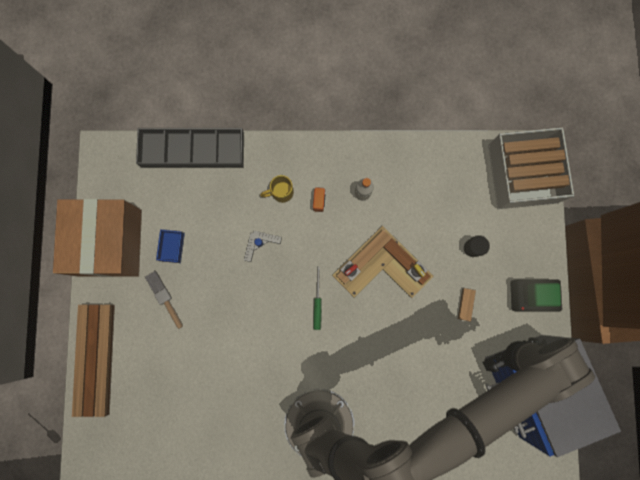

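View pics/scene0.png

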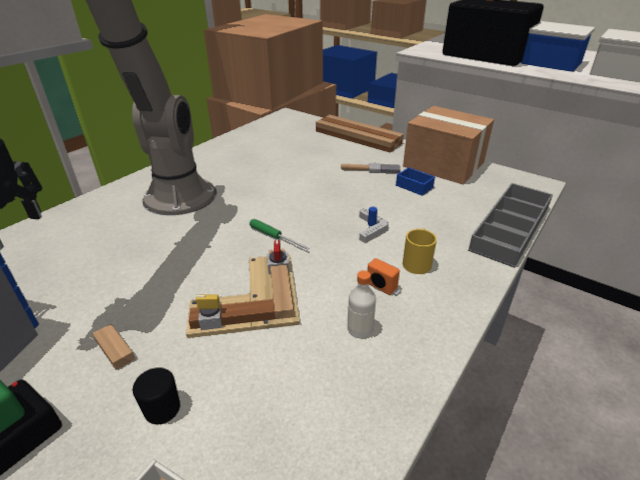

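The top view shows the jig with its corner near (383,230), the red knob at (348,269), the yellow knob at (418,270) and the square's post at (260,242). The scene view shows red at (277,252), yellow at (207,303) and the post at (373,215).

```bash
cat > h.py <<'E'
import cv2,numpy as np
from scipy.spatial.transform import Rotation as R
from cell import read_state,cams,bot
def snap(n,save=None):
    s=read_state(); d=cams.snapshot(n)
    if n=="wrist":
        T=np.eye(4);T[:3,:3]=R.from_quat(s["tool_rot"]).as_matrix();T[:3,3]=s["position"];d["extrinsics"]=T@np.array(d["T_tool_cam"])
    d["extrinsics"]=np.array(d["extrinsics"])
    if save: cv2.imwrite(f"pics/{save}.png",d["pixels"][:,:,::-1])
    return d
def ray(d,uv):
    E=d["extrinsics"];v=E[:3,:3]@np.array([(uv[0]-d["cx"])/d["fx"],(uv[1]-d["cy"])/d["fy"],1]);return E[:3,3],v
def plane(d,uv,z):
    o,v=ray(d,uv);return o+v*(z-o[2])/v[2]
def proj(d,p):
    E=d["extrinsics"];c=E[:3,:3].T@(np.array(p)-E[:3,3]);return d["fx"]*c[0]/c[2]+d["cx"],d["fy"]*c[1]/c[2]+d["cy"]
HUE={"red":[(0,6),(172,180)],"yellow":[(22,32)],"blue":[(105,125)]}
def blobs(d,col,smin=130,vmin=50,box=None,amin=15):
    h=cv2.cvtColor(d["pixels"],cv2.COLOR_RGB2HSV);m=0
    for a,b in HUE[col]: m=m|cv2.inRange(h,(a,smin,vmin),(b,255,255))
    if box: k=np.zeros_like(m);k[box[1]:box[3],box[0]:box[2]]=1;m=m*k
    cs=cv2.findContours(m,cv2.RETR_EXTERNAL,cv2.CHAIN_APPROX_NONE)[0]
    out=[c for c in cs if cv2.contourArea(c)>amin]
    return sorted(out,key=cv2.contourArea,reverse=True),m
E
python3 - <<'E'
from h import *
d=snap("top");e=snap("scene")
for c,z,b1,b2 in(("red",.075,(330,250,370,290),(262,232,292,272)),("yellow",.075,(400,255,435,285),(190,290,225,315)),("blue",.06,(248,228,275,255),(362,200,385,228))):
    for dd,b in((d,b1),(e,b2)):
        for k in blobs(dd,c,box=b,amin=3)[0][:2]:
            m=cv2.minAreaRect(k);print(c,np.round(m[0]),np.round(m[1]),round(m[2]),plane(dd,m[0],z).round(3))
for n,uv,z in(("cornertip",(383,226),.012),):print(n,plane(d,uv,z))
big=cv2.resize(d["pixels"][215:305,235:440],None,fx=3.9,fy=3.9,interpolation=cv2.INTER_CUBIC)
cv2.imwrite("pics/c1.png",big[:,:,::-1])
E
```

```text
red [351. 269.] [ 4. 12.] 53 [ 0.48  -0.101  0.075]
red [277. 250.] [19.  6.] 90 [ 0.489 -0.108  0.075]
yellow [419. 270.] [14.  5.] 54 [ 0.477 -0.308  0.075]
yellow [207. 302.] [13. 22.] 90 [ 0.485 -0.315  0.075]
blue [258. 242.] [5. 5.] 90 [0.567 0.191 0.06 ]
blue [372. 216.] [ 7. 18.] 6 [0.581 0.166 0.06 ]
cornertip [ 0.62340339 -0.20837949  0.012     ]
```

View pics/c1.png

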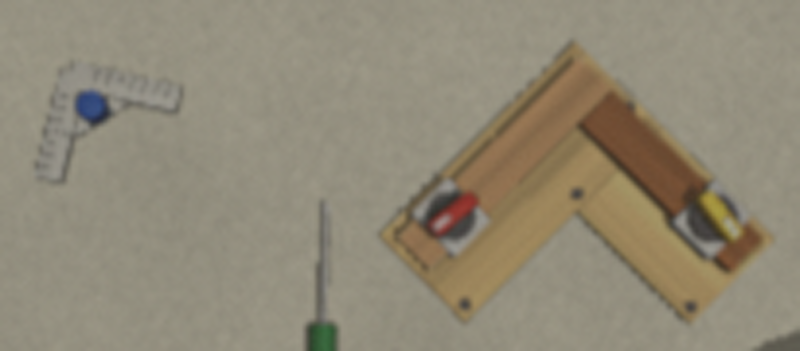

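Coarse positions are found: red at about (0.48,-0.10), yellow at about (0.478,-0.306) and the square's post at about (0.567,0.19). I'll move above the jig for a close look.

carry_out(series=[{"hand": 0, "travel": [0.027, 0.036, 0.015], "dr": [0, 0, 0.14]}, {"hand": 0, "travel": [0.054, 0.072, 0.03], "dr": [0, 0, 0.28]}, {"hand": 0, "travel": [0.081, 0.108, 0.045], "dr": [0, 0, 0.42]}, {"hand": 0, "travel": [0.108, 0.144, 0.06], "dr": [0, 0, 0.56]}, {"hand": 0, "travel": [0.135, 0.18, 0.075], "dr": [0, 0, 0.7]}, {"hand": 0, "travel": [0.162, 0.216, 0.09], "dr": [0, 0, 0.84]}, {"hand": 0, "travel": [0.189, 0.252, 0.1], "dr": [0, 0, 0.98]}, {"hand": 0, "travel": [0.21, 0.29, 0.11], "dr": [0, 0, 1.12]}])

```text
t: 1.0
position: [0.4523, -0.2027, 0.3033]
tool_rot: [0.704, 0.71, 0.0, 0.0]
wrist_force: [0.3, -1.1, -0.4]
opening: 0.0855
grasp_force: 0.0
```

carry_out(series=[{"hand": 0, "travel": [0, 0, 0], "dr": [0, 0, 0]}, {"hand": 0, "travel": [0, 0, 0], "dr": [0, 0, 0]}, {"hand": 0, "travel": [0, 0, 0], "dr": [0, 0, 0]}, {"hand": 0, "travel": [0, 0, 0], "dr": [0, 0, 0]}])

```text
t: 1.4
position: [0.45, -0.2061, 0.3023]
tool_rot: [0.707, 0.707, -0.001, -0.0]
wrist_force: [0.1, -1.4, 0.3]
opening: 0.0855
grasp_force: 0.0
```

```bash
python3 - <<'E'
from h import *
d=snap("wrist","w1");print(np.round(d["T_tool_cam"],3).tolist(),d["fx"]);print({k:np.round(v,3).tolist() for k,v in read_state().items()})
E
```

```text
[[0.0, -0.963, -0.269, 0.067], [1.0, 0.0, 0.0, -0.001], [-0.0, -0.269, 0.963, -0.18], [0.0, 0.0, 0.0, 1.0]] 403.28033375133265
{'t': 1.45, 'joint_positions': [0.688, 0.183, -0.356, 1.422, 0.064, 1.55, 0.335], 'dq': [-0.0, -0.0, -0.006, -0.004, -0.003, -0.0, -0.001], 'tau': [-0.178, -31.315, -1.573, -23.793, 0.002, 0.006, -0.001], 'position': [0.45, -0.206, 0.302], 'tool_rot': [0.707, 0.707, -0.0, -0.0], 'wrist_force': [-0.899, -0.652, -1.059], 'moment': [-0.032, 0.014, -0.025], 'grasp_force': 0.0, 'opening': 0.085}
```

View pics/w1.png

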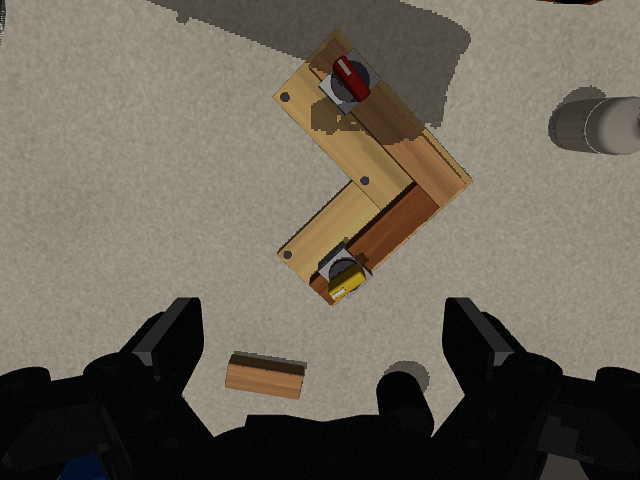

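The wrist view shows the red knob at (351,79), the yellow at (348,282), their discs, and the timbers' inside corner near (413,183).

```bash
python3 - <<'E'
from h import *
d=snap("wrist")
for c,b in(("red",(320,40,390,110)),("yellow",(315,255,380,310))):
    k,m=blobs(d,c,120,70,b)
    for q in k[:3]:
        P=np.array([plane(d,p[0],.08)[:2] for p in q],np.float32);r=cv2.minAreaRect(P*1000);print(c,len(q),np.round(r[0],1),np.round(r[1],1),round(r[2],1))
for i,uv in(("red mark",(342,67)),("red end",(361,94)),("yel mark",(339,294)),("yel end",(358,277))):print(i,plane(d,uv,.08).round(4))
print("corner",plane(d,(414,183),.036).round(4))
big=cv2.resize(d["pixels"][20:310,260:480],None,fx=2.05,fy=2.05,interpolation=cv2.INTER_CUBIC);cv2.imwrite("pics/c2.png",big[:,:,::-1])
E
```

```text
red 110 [476.6 -98.8] [ 9.2 39. ] 38.5
yellow 125 [ 475.  -308.2] [43.1 13.3] 36.1
red mark [ 0.4671 -0.0893  0.08  ]
red end [ 0.4854 -0.113   0.08  ]
yel mark [ 0.4667 -0.3177  0.08  ]
yel end [ 0.4868 -0.298   0.08  ]
corner [ 0.5505 -0.2038  0.036 ]
```

View pics/c2.png

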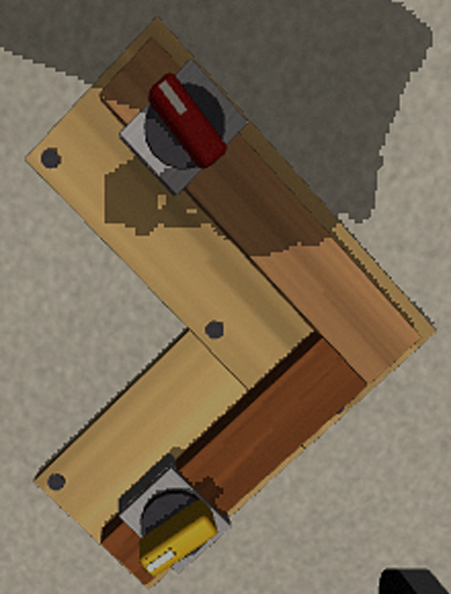

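Next: above the red knob, with the fingers turned across its bar.

carry_out(series=[{"hand": 0, "travel": [0.006, 0.025, -0.03], "dr": [0, 0, 0.14]}, {"hand": 0, "travel": [0.012, 0.05, -0.06], "dr": [0, 0, 0.28]}, {"hand": 0, "travel": [0.018, 0.075, -0.09], "dr": [0, 0, 0.42]}, {"hand": 0, "travel": [0.024, 0.1, -0.12], "dr": [0, 0, 0.56]}, {"hand": 0, "travel": [0.0265, 0.106, -0.14], "dr": [0, 0, 0.66]}, {"hand": 0, "travel": [0.0265, 0.106, -0.14], "dr": [0, 0, 0.66]}, {"hand": 0, "travel": [0.0265, 0.106, -0.14], "dr": [0, 0, 0.66]}, {"hand": 0, "travel": [0.0265, 0.106, -0.14], "dr": [0, 0, 0.66]}])

```text
t: 2.3
position: [0.4785, -0.1001, 0.1643]
tool_rot: [0.44, 0.898, -0.0, 0.001]
wrist_force: [-0.2, 0.2, 0.9]
opening: 0.0852
grasp_force: 0.0
```

```bash
python3 - <<'E'
from h import *
d=snap("wrist","w2");s=read_state();print(np.round(s["position"],4),R.from_quat(s["tool_rot"]).as_matrix()[:,1].round(3))
h=cv2.cvtColor(d["pixels"],cv2.COLOR_RGB2HSV)
u,v=map(int,proj(d,(.476,-.1,.08)));print(u,v,d["pixels"].shape)
k,m=blobs(d,"red",110,40,(max(u-100,0),max(v-100,0),u+100,v+100))
for q in k[:2]:
    P=np.array([plane(d,p[0],.08)[:2] for p in q],np.float32);r=cv2.minAreaRect(P*1000);print(len(q),np.round(r[0],1),np.round(r[1],1),round(r[2],1))
E
```

```text
[ 0.4786 -0.1     0.1644] [0.79  0.613 0.001]
321 223 (480, 640, 3)
162 [474.7 -96.6] [13.7 47.1] 38.8
```

View pics/w2.png

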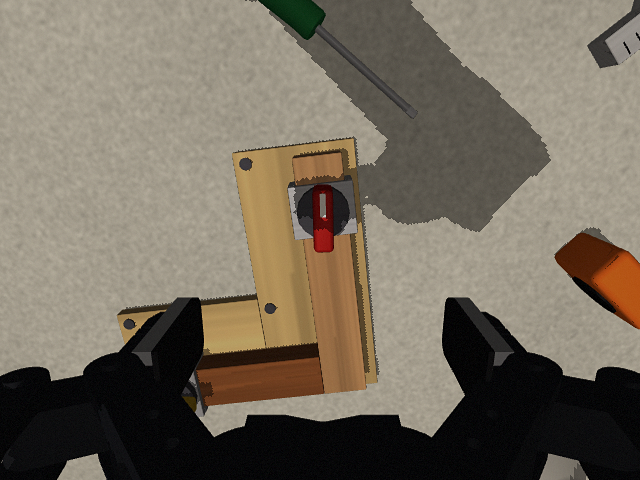

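The red bar stands straight up the image at (323,217), on its disc centred near (323,212), so the fingers are lined up across it.

```bash
python3 - <<'E'
from h import *
d=snap("wrist")
print("disc",plane(d,(323,212),.05).round(4))
print("bar top",plane(d,(323,186),.08).round(4),plane(d,(323,243),.08).round(4))
print("corner top .036",plane(d,(318.5,345),.036).round(4))
g=d["pixels"].astype(int)
for v in range(180,256,3):print(v,g[v,323],end=";")
E
```

```text
disc [ 0.4763 -0.0979  0.05  ]
bar top [ 0.4614 -0.0788  0.08  ] [ 0.4855 -0.1099  0.08  ]
corner top .036 [ 0.547  -0.1953  0.036 ]
180 [80 59 36];183 [51 53 51];186 [45  6  5];189 [44  8  4];192 [122  12  11];195 [114 110 101];198 [113 109 100];201 [116 110 103];204 [116 112 102];207 [116 110 102];210 [115 110 101];213 [113 108 100];216 [190 201 197];219 [163  27  24];222 [82 15 15];225 [81 10  7];228 [72  7  6];231 [154  26  24];234 [154  26  24];237 [153  26  22];240 [149  24  21];243 [152  26  22];246 [150  25  21];249 [151  22  19];252 [86 44 28];255 [160 116  76];
```

carry_out(series=[{"hand": 0, "travel": [-0.0035, 0.003, -0.03], "dr": [0, 0, 0]}, {"hand": 0, "travel": [-0.0035, 0.003, -0.06], "dr": [0, 0, 0]}, {"hand": 0, "travel": [-0.0035, 0.003, -0.085], "dr": [0, 0, 0]}, {"hand": 0, "travel": [-0.0035, 0.003, -0.1], "dr": [0, 0, 0]}, {"hand": 0, "travel": [-0.0035, 0.003, -0.107], "dr": [0, 0, 0]}, {"hand": 0, "travel": [-0.0035, 0.003, -0.107], "dr": [0, 0, 0]}, {"hand": 0, "travel": [-0.0035, 0.003, -0.107], "dr": [0, 0, 0]}])

```text
t: 3.1
position: [0.4753, -0.0957, 0.057]
tool_rot: [0.439, 0.899, 0.0, 0.001]
wrist_force: [-0.9, 0.3, 0.0]
opening: 0.0857
grasp_force: 0.0
```

carry_out(series=[{"hand": 0.5, "travel": [0, 0, 0], "dr": [0, 0, 0]}, {"hand": 0.9, "travel": [0, 0, 0], "dr": [0, 0, 0]}, {"hand": 0.9, "travel": [0, 0, 0], "dr": [0, 0, 0]}, {"hand": 1, "travel": [0, 0, 0], "dr": [0, 0, 0]}, {"hand": 1, "travel": [0, 0, 0], "dr": [0, 0, 0]}, {"hand": 1, "travel": [0, 0, 0], "dr": [0, 0, 0]}, {"hand": 1, "travel": [0, 0, 0], "dr": [0, 0, 0]}, {"hand": 1, "travel": [0, 0, 0], "dr": [0, 0, 0]}], force=30)

```text
t: 3.9
position: [0.4741, -0.0953, 0.0558]
tool_rot: [0.438, 0.899, 0.0, -0.0]
wrist_force: [-0.4, -0.5, 0.4]
opening: -0.0
grasp_force: 0.0
```

```bash
python3 - <<'E'
from h import *
s=read_state();print({k:np.round(v,3).tolist() for k,v in s.items()})
a=snap("wrist")["pixels"];b=snap("scene")["pixels"]
o=np.hstack([cv2.resize(a,(400,300)),cv2.resize(b[190:340,180:380],(400,300),interpolation=cv2.INTER_CUBIC)])
cv2.imwrite("pics/g1.png",o[:,:,::-1])
E
```

```text
{'t': 3.9, 'joint_positions': [0.559, 0.348, -0.488, 1.867, 0.195, 0.973, 0.649], 'dq': [0.0, -0.0, 0.0, 0.002, 0.0, -0.001, 0.001], 'tau': [0.0, -33.217, -3.604, -19.333, 0.01, 0.002, -0.0], 'position': [0.474, -0.095, 0.056], 'tool_rot': [0.438, 0.899, 0.0, -0.0], 'wrist_force': [-0.391, -0.539, 0.439], 'moment': [-0.029, 0.045, -0.011], 'grasp_force': 0.0, 'opening': -0.0}
```

View pics/g1.png

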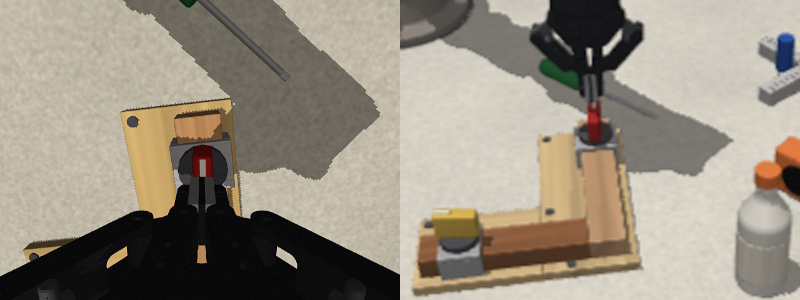

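```bash
python3 - <<'E'
from h import *
s=read_state();d=snap("scene");t=snap("top");w=snap("wrist")
p=np.array(s["position"])
for z in(.036,.056,.08,.1,.13):
    q=[p[0],p[1],z];print(z,*[np.round(proj(x,q)) for x in(d,t,w)])
a=d["pixels"][200:290,230:320];b=w["pixels"][180:450,220:440]
o=np.hstack([cv2.resize(a,(400,400),interpolation=cv2.INTER_CUBIC),cv2.resize(b,(330,400))]);cv2.imwrite("pics/g2.png",o[:,:,::-1])
E
```

```text
0.036 [277. 259.] [349. 272.] [325. 257.]
0.056 [276. 252.] [349. 271.] [325. 271.]
0.08 [275. 244.] [350. 271.] [325. 291.]
0.1 [275. 237.] [350. 270.] [325. 313.]
0.13 [274. 226.] [351. 269.] [326. 358.]
```

View pics/g2.png

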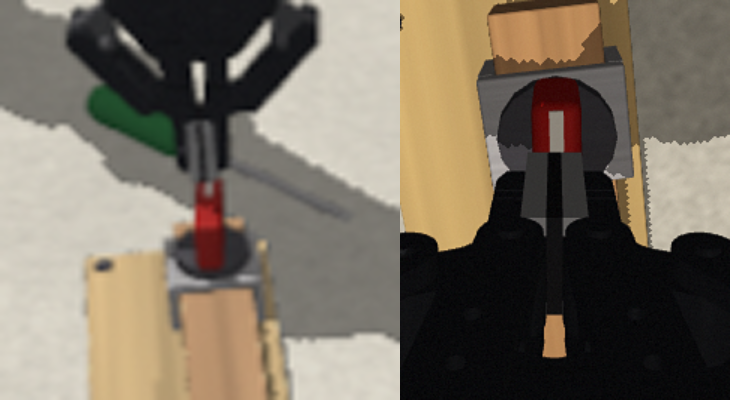

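Nothing is gripped. In both views the shut tips stop above the bar, roughly 35 mm higher than the reported TCP implies. I'll check `bot`, then confirm the offset by lightly touching the bar's top with the shut fingers.

```bash
python3 - <<'E'
from cell import bot
print({k:getattr(bot,k) for k in dir(bot) if not k.startswith('_')})
E
```

```text
{'PlanningError': <class 'cell.PlanningError'>, 'grip_depth': 0.0187}
```

carry_out(series=[{"hand": 1, "travel": [0, 0, -0.001], "dr": [0, 0, 0]}, {"hand": 1, "travel": [0, 0, -0.002], "dr": [0, 0, 0]}, {"hand": 1, "travel": [0, 0, -0.003], "dr": [0, 0, 0]}, {"hand": 1, "travel": [0, 0, -0.004], "dr": [0, 0, 0]}, {"hand": 1, "travel": [0, 0, -0.005], "dr": [0, 0, 0]}, {"hand": 1, "travel": [0, 0, -0.006], "dr": [0, 0, 0]}])

```text
t: 4.75
position: [0.4741, -0.0953, 0.0498]
tool_rot: [0.438, 0.899, 0.0, -0.0]
wrist_force: [0.2, -0.9, 0.3]
opening: -0.0002
grasp_force: 0.0
```

carry_out(series=[{"hand": 1, "travel": [0, 0, -0.001], "dr": [0, 0, 0]}, {"hand": 1, "travel": [0, 0, -0.002], "dr": [0, 0, 0]}, {"hand": 1, "travel": [0, 0, -0.003], "dr": [0, 0, 0]}, {"hand": 1, "travel": [0, 0, -0.004], "dr": [0, 0, 0]}, {"hand": 1, "travel": [0, 0, -0.005], "dr": [0, 0, 0]}])

```text
t: 5.25
position: [0.4742, -0.0953, 0.0448]
tool_rot: [0.438, 0.899, 0.0, 0.0]
wrist_force: [-0.2, -0.2, -0.5]
opening: 0.0001
grasp_force: 0.0
```

carry_out(series=[{"hand": 1, "travel": [0, 0, -0.001], "dr": [0, 0, 0]}, {"hand": 1, "travel": [0, 0, -0.002], "dr": [0, 0, 0]}, {"hand": 1, "travel": [0, 0, -0.003], "dr": [0, 0, 0]}])

```text
t: 5.55
position: [0.4741, -0.0954, 0.0418]
tool_rot: [0.438, 0.899, 0.0, 0.0]
wrist_force: [0.1, -0.6, -0.3]
opening: -0.0002
grasp_force: 0.0
```

carry_out(series=[{"hand": 1, "travel": [0, 0, -0.001], "dr": [0, 0, 0]}, {"hand": 1, "travel": [0, 0, -0.002], "dr": [0, 0, 0]}, {"hand": 1, "travel": [0, 0, -0.003], "dr": [0, 0, 0]}])

```text
t: 5.85
position: [0.4744, -0.0953, 0.0415]
tool_rot: [0.438, 0.899, -0.001, 0.0]
wrist_force: [-7.4, 1.4, 24.5]
opening: -0.0001
grasp_force: 11.8
```

The shut fingers touched the bar's top (80 mm) at a reported z of 0.0417, so the real fingertips sit 38 mm behind the reported TCP. I'll apply that offset from here on: lift, open, then descend properly.

carry_out(series=[{"hand": 1, "travel": [0, 0, 0.01], "dr": [0, 0, 0]}, {"hand": 0, "travel": [0, 0, 0.025], "dr": [0, 0, 0]}, {"hand": 0, "travel": [0, 0, 0.025], "dr": [0, 0, 0]}, {"hand": 0, "travel": [0, 0, 0.025], "dr": [0, 0, 0]}, {"hand": 0, "travel": [0, 0, 0.025], "dr": [0, 0, 0]}, {"hand": 0, "travel": [0, 0, 0.025], "dr": [0, 0, 0]}, {"hand": 0, "travel": [0, 0, 0.025], "dr": [0, 0, 0]}, {"hand": 0, "travel": [0, 0, 0.025], "dr": [0, 0, 0]}])

```text
t: 6.65
position: [0.4739, -0.0952, 0.0635]
tool_rot: [0.438, 0.899, -0.0, -0.0]
wrist_force: [-0.4, 0.1, 0.4]
opening: 0.0853
grasp_force: 0.0
```

carry_out(series=[{"hand": 0, "travel": [0, 0, -0.02], "dr": [0, 0, 0]}, {"hand": 0, "travel": [0, 0, -0.036], "dr": [0, 0, 0]}, {"hand": 0, "travel": [0, 0, -0.047], "dr": [0, 0, 0]}, {"hand": 0, "travel": [0, 0, -0.047], "dr": [0, 0, 0]}, {"hand": 0, "travel": [0, 0, -0.047], "dr": [0, 0, 0]}])

```text
t: 7.15
position: [0.4744, -0.0953, 0.017]
tool_rot: [0.438, 0.899, 0.0, 0.0]
wrist_force: [1.3, -0.3, 0.4]
opening: 0.0854
grasp_force: 0.0
```

carry_out(series=[{"hand": 0.5, "travel": [0, 0, 0], "dr": [0, 0, 0]}, {"hand": 0.9, "travel": [0, 0, 0], "dr": [0, 0, 0]}, {"hand": 1, "travel": [0, 0, 0], "dr": [0, 0, 0]}, {"hand": 1, "travel": [0, 0, 0], "dr": [0, 0, 0]}, {"hand": 1, "travel": [0, 0, 0], "dr": [0, 0, 0]}, {"hand": 1, "travel": [0, 0, 0], "dr": [0, 0, 0]}, {"hand": 1, "travel": [0, 0, 0], "dr": [0, 0, 0]}], force=35)

```text
t: 7.85
position: [0.4749, -0.0949, 0.0173]
tool_rot: [0.438, 0.899, 0.001, 0.001]
wrist_force: [0.4, 1.6, 1.5]
opening: 0.0132
grasp_force: 40.3
```

Gripped at 13 mm. Turning clockwise.

carry_out(series=[{"hand": 1, "travel": [0, 0, 0], "dr": [0, 0, -0.12]}, {"hand": 1, "travel": [0, 0, 0], "dr": [0, 0, -0.24]}, {"hand": 1, "travel": [0, 0, 0], "dr": [0, 0, -0.36]}, {"hand": 1, "travel": [0, 0, 0], "dr": [0, 0, -0.48]}, {"hand": 1, "travel": [0, 0, 0], "dr": [0, 0, -0.6]}, {"hand": 1, "travel": [0, 0, 0], "dr": [0, 0, -0.72]}, {"hand": 1, "travel": [0, 0, 0], "dr": [0, 0, -0.84]}, {"hand": 1, "travel": [0, 0, 0], "dr": [0, 0, -0.94]}])

```text
t: 8.65
position: [0.4787, -0.0942, 0.0174]
tool_rot: [0.799, 0.602, 0.004, 0.002]
wrist_force: [8.3, 2.0, -5.8]
opening: 0.0131
grasp_force: 39.3
```

```bash
cat > st.py <<'E'
from h import *
s=read_state();y=R.from_quat(s["tool_rot"]).as_matrix()[:,1]
print({k:np.round(s[k],3).tolist() for k in("t","position","wrist_force","moment","opening","grasp_force")},"q7",round(s["joint_positions"][6],3),"tool y ang",round(np.arctan2(y[1],y[0]),3))
E
python3 st.py
```

```text
{'t': 8.65, 'position': [0.479, -0.094, 0.017], 'wrist_force': [8.321, 1.975, -5.836], 'moment': [0.355, -1.658, 0.114], 'opening': 0.013, 'grasp_force': 39.344} q7 -0.233 tool y ang -0.279
```

carry_out(series=[{"hand": 1, "travel": [0.004, 0.001, 0], "dr": [0, 0, -0.05]}, {"hand": 1, "travel": [0.004, 0.001, 0], "dr": [0, 0, -0.1]}])

```text
t: 8.85
position: [0.4789, -0.0943, 0.0173]
tool_rot: [0.827, 0.562, 0.0, 0.0]
wrist_force: [0.8, 0.1, 2.2]
opening: 0.0132
grasp_force: 40.5
```

```bash
python3 st.py
```

```text
{'t': 8.85, 'position': [0.479, -0.094, 0.017], 'wrist_force': [0.806, 0.097, 2.247], 'moment': [0.089, -0.136, 0.043], 'opening': 0.013, 'grasp_force': 40.498} q7 -0.326 tool y ang -0.378
```

carry_out(series=[{"hand": 1, "travel": [0, 0, 0], "dr": [0, 0, -0.05]}, {"hand": 1, "travel": [0, 0, 0], "dr": [0, 0, -0.1]}])

```text
t: 9.05
position: [0.4793, -0.0945, 0.0173]
tool_rot: [0.854, 0.52, 0.001, 0.001]
wrist_force: [1.4, -0.1, 0.3]
opening: 0.0132
grasp_force: 40.3
```

```bash
python3 st.py
```

```text
{'t': 9.05, 'position': [0.479, -0.094, 0.017], 'wrist_force': [1.427, -0.096, 0.285], 'moment': [0.019, -0.411, 0.118], 'opening': 0.013, 'grasp_force': 40.313} q7 -0.417 tool y ang -0.478
```

carry_out(series=[{"hand": 1, "travel": [0, 0, 0], "dr": [0, 0, -0.05]}, {"hand": 1, "travel": [0, 0, 0], "dr": [0, 0, -0.1]}])

```text
t: 9.25
position: [0.4797, -0.0946, 0.0173]
tool_rot: [0.879, 0.476, 0.001, 0.001]
wrist_force: [3.2, -0.1, -0.3]
opening: 0.0133
grasp_force: 40.2
```

```bash
python3 st.py
```

```text
{'t': 9.25, 'position': [0.48, -0.095, 0.017], 'wrist_force': [3.184, -0.088, -0.338], 'moment': [0.058, -0.448, 0.075], 'opening': 0.013, 'grasp_force': 40.19} q7 -0.507 tool y ang -0.578
```

carry_out(series=[{"hand": 1, "travel": [0, 0, 0], "dr": [0, 0, -0.05]}, {"hand": 1, "travel": [0, 0, 0], "dr": [0, 0, -0.1]}])

```text
t: 9.45
position: [0.4799, -0.0948, 0.0174]
tool_rot: [0.901, 0.433, 0.001, 0.001]
wrist_force: [2.6, -0.4, -0.4]
opening: 0.0129
grasp_force: 57.3
```

```bash
python3 st.py
```

```text
{'t': 9.45, 'position': [0.48, -0.095, 0.017], 'wrist_force': [2.629, -0.409, -0.444], 'moment': [-0.045, -0.444, 1.322], 'opening': 0.013, 'grasp_force': 57.275} q7 -0.596 tool y ang -0.675
```

The red knob is at its stop: 1.33 rad turned and the moment jumped to 1.3 N·m. I'll nudge it once more, release, and move over the yellow knob.

carry_out(series=[{"hand": 1, "travel": [0, 0, 0], "dr": [0, 0, -0.03]}, {"hand": 1, "travel": [0, 0, 0], "dr": [0, 0, -0.03]}, {"hand": 1, "travel": [0, 0, 0], "dr": [0, 0, 0]}, {"hand": 0, "travel": [0, 0, 0], "dr": [0, 0, 0]}, {"hand": 0, "travel": [0, 0, 0], "dr": [0, 0, 0]}, {"hand": 0, "travel": [0, 0, 0], "dr": [0, 0, 0]}, {"hand": 0, "travel": [0, 0, 0], "dr": [0, 0, 0]}, {"hand": 0, "travel": [0, 0, 0], "dr": [0, 0, 0]}])

```text
t: 10.25
position: [0.4776, -0.0943, 0.0167]
tool_rot: [0.902, 0.432, -0.0, -0.0]
wrist_force: [-0.2, -0.5, 0.9]
opening: 0.0838
grasp_force: 0.0
```

carry_out(series=[{"hand": 0, "travel": [0, 0, 0.04], "dr": [0, 0, 0]}, {"hand": 0, "travel": [0, 0, 0.08], "dr": [0, 0, 0]}, {"hand": 0, "travel": [-0.001, -0.04, 0.1], "dr": [0, 0, -0.05]}, {"hand": 0, "travel": [-0.002, -0.085, 0.11], "dr": [0, 0, -0.15]}, {"hand": 0, "travel": [-0.003, -0.13, 0.11], "dr": [0, 0, -0.24]}, {"hand": 0, "travel": [-0.003, -0.175, 0.11], "dr": [0, 0, -0.24]}, {"hand": 0, "travel": [-0.003, -0.214, 0.11], "dr": [0, 0, -0.24]}, {"hand": 0, "travel": [-0.003, -0.214, 0.11], "dr": [0, 0, -0.24]}])

```text
t: 11.05
position: [0.4721, -0.3169, 0.1266]
tool_rot: [0.949, 0.316, -0.002, 0.002]
wrist_force: [-1.0, -0.3, -0.8]
opening: 0.0857
grasp_force: 0.0
```

```bash
python3 st.py; python3 - <<'E'
from h import *
d=snap("wrist","w3")
u,v=map(int,proj(d,(.477,-.309,.08)));print(u,v)
k,m=blobs(d,"yellow",110,40,(max(u-90,0),max(v-90,0),u+90,v+90))
for q in k[:2]:
    P=np.array([plane(d,p[0],.08)[:2] for p in q],np.float32);r=cv2.minAreaRect(P*1000);print(len(q),np.round(r[0],1),np.round(r[1],1),round(r[2],1))
E
```

```text
{'t': 11.05, 'position': [0.472, -0.317, 0.127], 'wrist_force': [-0.959, -0.325, -0.799], 'moment': [0.034, 0.101, -0.012], 'opening': 0.086, 'grasp_force': 0.0} q7 -0.385 tool y ang -0.929
316 225
239 [ 477.3 -307.7] [46.7 13.8] 37.0
56 [ 484.  -273.5] [12.9  3. ] 44.3
```

View pics/w3.png

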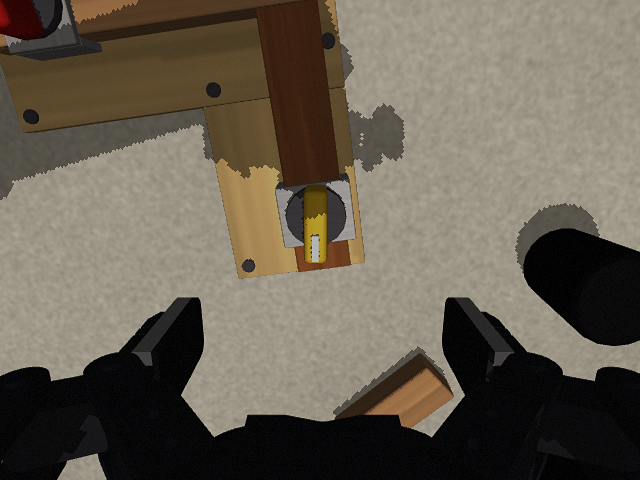

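The yellow bar is vertical in the image at (316,223), with its disc at (316,215) and the fingers aligned across it. I'll descend partway, let it settle, then correct.

carry_out(series=[{"hand": 0, "travel": [0, 0, -0.03], "dr": [0, 0, 0]}, {"hand": 0, "travel": [0, 0, -0.03], "dr": [0, 0, 0]}, {"hand": 0, "travel": [0, 0, -0.03], "dr": [0, 0, 0]}, {"hand": 0, "travel": [0, 0, -0.03], "dr": [0, 0, 0]}])

```text
t: 11.5
position: [0.4761, -0.3077, 0.098]
tool_rot: [0.947, 0.322, 0.001, 0.0]
wrist_force: [-0.3, 1.1, 0.3]
opening: 0.0856
grasp_force: 0.0
```

```bash
python3 - <<'E'
from h import *
d=snap("wrist")
u,v=map(int,proj(d,(.477,-.309,.08)));print(u,v)
k,m=blobs(d,"yellow",110,40,(max(u-90,0),max(v-90,0),u+90,v+90))
for q in k[:1]:
    P=np.array([plane(d,p[0],.08)[:2] for p in q],np.float32);r=cv2.minAreaRect(P*1000);print(len(q),np.round(r[0],1),np.round(r[1],1),round(r[2],1))
E
python3 st.py
```

```text
325 256
321 [ 478.1 -307.2] [47.8 13.7] 37.1
{'t': 11.55, 'position': [0.476, -0.308, 0.098], 'wrist_force': [1.051, 0.211, -0.943], 'moment': [0.016, 0.019, -0.025], 'opening': 0.085, 'grasp_force': 0.0} q7 -0.387 tool y ang -0.916
```

carry_out(series=[{"hand": 0, "travel": [0.002, 0, -0.03], "dr": [0, 0, -0.01]}, {"hand": 0, "travel": [0.002, 0, -0.06], "dr": [0, 0, -0.01]}, {"hand": 0, "travel": [0.002, 0, -0.075], "dr": [0, 0, -0.01]}, {"hand": 0, "travel": [0.002, 0, -0.081], "dr": [0, 0, -0.01]}, {"hand": 0, "travel": [0.002, 0, -0.081], "dr": [0, 0, -0.01]}, {"hand": 0, "travel": [0.002, 0, -0.081], "dr": [0, 0, -0.01]}])

```text
t: 12.15
position: [0.4784, -0.309, 0.0174]
tool_rot: [0.949, 0.316, 0.001, 0.001]
wrist_force: [0.2, -0.3, 0.5]
opening: 0.0855
grasp_force: 0.0
```

carry_out(series=[{"hand": 0.5, "travel": [0, 0, 0], "dr": [0, 0, 0]}, {"hand": 0.9, "travel": [0, 0, 0], "dr": [0, 0, 0]}, {"hand": 1, "travel": [0, 0, 0], "dr": [0, 0, 0]}, {"hand": 1, "travel": [0, 0, 0], "dr": [0, 0, 0]}, {"hand": 1, "travel": [0, 0, 0], "dr": [0, 0, 0]}, {"hand": 1, "travel": [0, 0, 0], "dr": [0, 0, 0]}, {"hand": 1, "travel": [0, 0, 0], "dr": [0, 0, 0]}], force=35)

```text
t: 12.85
position: [0.477, -0.3081, 0.0161]
tool_rot: [0.949, 0.316, -0.0, -0.0]
wrist_force: [-1.4, -0.1, 3.1]
opening: 0.0134
grasp_force: 38.3
```

carry_out(series=[{"hand": 1, "travel": [0, 0, 0], "dr": [0, 0, -0.1]}, {"hand": 1, "travel": [0, 0, 0], "dr": [0, 0, -0.2]}, {"hand": 1, "travel": [0, 0, 0], "dr": [0, 0, -0.3]}, {"hand": 1, "travel": [0, 0, 0], "dr": [0, 0, -0.4]}, {"hand": 1, "travel": [0, 0, 0], "dr": [0, 0, -0.5]}])

```text
t: 13.35
position: [0.4772, -0.3087, 0.0162]
tool_rot: [0.998, 0.07, 0.0, 0.0]
wrist_force: [-1.4, 0.4, 1.4]
opening: 0.0139
grasp_force: 38.2
```

```bash
python3 st.py
```

```text
{'t': 13.35, 'position': [0.477, -0.309, 0.016], 'wrist_force': [-1.42, 0.408, 1.415], 'moment': [0.009, 0.205, 0.074], 'opening': 0.014, 'grasp_force': 38.177} q7 -0.849 tool y ang -1.431
```

Forces are low. Continuing to 0.95 rad, then stepping.

carry_out(series=[{"hand": 1, "travel": [0, 0, 0], "dr": [0, 0, -0.1]}, {"hand": 1, "travel": [0, 0, 0], "dr": [0, 0, -0.2]}, {"hand": 1, "travel": [0, 0, 0], "dr": [0, 0, -0.3]}, {"hand": 1, "travel": [0, 0, 0], "dr": [0, 0, -0.4]}, {"hand": 1, "travel": [0, 0, 0], "dr": [0, 0, -0.5]}])

```text
t: 13.85
position: [0.4771, -0.3094, 0.0162]
tool_rot: [0.984, -0.179, 0.0, 0.001]
wrist_force: [-1.3, -0.6, 1.3]
opening: 0.0134
grasp_force: 38.1
```

```bash
python3 st.py
```

```text
{'t': 13.85, 'position': [0.477, -0.309, 0.016], 'wrist_force': [-1.346, -0.566, 1.319], 'moment': [-0.176, 0.149, 0.027], 'opening': 0.013, 'grasp_force': 38.1} q7 -1.291 tool y ang -1.931
```

carry_out(series=[{"hand": 1, "travel": [0, 0, 0], "dr": [0, 0, -0.05]}, {"hand": 1, "travel": [0, 0, 0], "dr": [0, 0, -0.1]}])

```text
t: 14.05
position: [0.4771, -0.3094, 0.0162]
tool_rot: [0.974, -0.227, 0.0, 0.001]
wrist_force: [-0.3, -1.1, 1.9]
opening: 0.0131
grasp_force: 38.1
```

```bash
python3 st.py
```

```text
{'t': 14.05, 'position': [0.477, -0.309, 0.016], 'wrist_force': [-0.285, -1.145, 1.941], 'moment': [-0.17, 0.22, 0.04], 'opening': 0.013, 'grasp_force': 38.115} q7 -1.377 tool y ang -2.029
```

carry_out(series=[{"hand": 1, "travel": [0, 0, 0], "dr": [0, 0, -0.05]}, {"hand": 1, "travel": [0, 0, 0], "dr": [0, 0, -0.1]}])

```text
t: 14.25
position: [0.4771, -0.3096, 0.0162]
tool_rot: [0.961, -0.275, 0.0, 0.001]
wrist_force: [-0.4, -1.1, 1.8]
opening: 0.0131
grasp_force: 38.1
```

```bash
python3 st.py
```

```text
{'t': 14.25, 'position': [0.477, -0.31, 0.016], 'wrist_force': [-0.404, -1.095, 1.83], 'moment': [-0.167, 0.227, 0.065], 'opening': 0.013, 'grasp_force': 38.105} q7 -1.466 tool y ang -2.129
```

carry_out(series=[{"hand": 1, "travel": [0, 0, 0], "dr": [0, 0, -0.05]}, {"hand": 1, "travel": [0, 0, 0], "dr": [0, 0, -0.1]}])

```text
t: 14.45
position: [0.477, -0.3097, 0.0162]
tool_rot: [0.947, -0.322, 0.0, 0.001]
wrist_force: [-1.4, -2.3, 1.8]
opening: 0.0136
grasp_force: 46.8
```

```bash
python3 st.py
```

```text
{'t': 14.45, 'position': [0.477, -0.31, 0.016], 'wrist_force': [-1.391, -2.284, 1.838], 'moment': [-0.253, 0.272, 1.196], 'opening': 0.014, 'grasp_force': 46.76} q7 -1.552 tool y ang -2.226
```

The yellow knob is at its stop too: 1.28 rad turned, moment 1.2 N·m. I'll release it and head for the square, unwinding the wrist on the way.

carry_out(series=[{"hand": 1, "travel": [0, 0, 0], "dr": [0, 0, -0.03]}, {"hand": 1, "travel": [0, 0, 0], "dr": [0, 0, -0.03]}, {"hand": 1, "travel": [0, 0, 0], "dr": [0, 0, 0]}, {"hand": 0, "travel": [0, 0, 0], "dr": [0, 0, 0]}, {"hand": 0, "travel": [0, 0, 0], "dr": [0, 0, 0]}, {"hand": 0, "travel": [0, 0, 0], "dr": [0, 0, 0]}, {"hand": 0, "travel": [0, 0, 0], "dr": [0, 0, 0]}, {"hand": 0, "travel": [0, 0, 0], "dr": [0, 0, 0]}])

```text
t: 15.25
position: [0.4772, -0.3079, 0.0158]
tool_rot: [0.947, -0.322, -0.0, -0.0]
wrist_force: [-0.8, -0.3, -0.4]
opening: 0.084
grasp_force: 0.0
```

carry_out(series=[{"hand": 0, "travel": [0, 0, 0.04], "dr": [0, 0, 0]}, {"hand": 0, "travel": [0, 0, 0.08], "dr": [0, 0, 0]}, {"hand": 0, "travel": [0.0, 0.0, 0.12], "dr": [0, 0, 0.14]}, {"hand": 0, "travel": [0.0, 0.03, 0.14], "dr": [0, 0, 0.28]}, {"hand": 0, "travel": [0.0, 0.06, 0.15], "dr": [0, 0, 0.42]}, {"hand": 0, "travel": [0.0, 0.09, 0.15], "dr": [0, 0, 0.56]}, {"hand": 0, "travel": [0, 0.12, 0.15], "dr": [0, 0, 0.7]}, {"hand": 0, "travel": [0, 0.15, 0.15], "dr": [0, 0, 0.84]}])

```text
t: 16.05
position: [0.477, -0.157, 0.1662]
tool_rot: [0.996, 0.095, 0.0, -0.0]
wrist_force: [0.1, 0.1, 0.0]
opening: 0.0854
grasp_force: 0.0
```

carry_out(series=[{"hand": 0, "travel": [0.01, 0.04, 0], "dr": [0, 0, 0.14]}, {"hand": 0, "travel": [0.02, 0.08, 0], "dr": [0, 0, 0.28]}, {"hand": 0, "travel": [0.03, 0.12, 0], "dr": [0, 0, 0.42]}, {"hand": 0, "travel": [0.04, 0.16, 0.02], "dr": [0, 0, 0.56]}, {"hand": 0, "travel": [0.05, 0.2, 0.02], "dr": [0, 0, 0.7]}, {"hand": 0, "travel": [0.06, 0.24, 0.02], "dr": [0, 0, 0.84]}, {"hand": 0, "travel": [0.07, 0.28, 0.02], "dr": [0, 0, 0.98]}, {"hand": 0, "travel": [0.08, 0.31, 0.02], "dr": [0, 0, 1.12]}])

```text
t: 16.85
position: [0.5567, 0.1553, 0.186]
tool_rot: [0.792, 0.61, 0.0, -0.001]
wrist_force: [1.0, -0.2, 0.5]
opening: 0.0857
grasp_force: 0.0
```

carry_out(series=[{"hand": 0, "travel": [0, 0.01, 0], "dr": [0, 0, 0.14]}, {"hand": 0, "travel": [0, 0.02, 0], "dr": [0, 0, 0.28]}, {"hand": 0, "travel": [0, 0.03, 0], "dr": [0, 0, 0.42]}, {"hand": 0, "travel": [0, 0.03, 0], "dr": [0, 0, 0.56]}, {"hand": 0, "travel": [0, 0.03, 0], "dr": [0, 0, 0.7]}, {"hand": 0, "travel": [0, 0.03, 0], "dr": [0, 0, 0.84]}, {"hand": 0, "travel": [0, 0.03, 0], "dr": [0, 0, 0.84]}, {"hand": 0, "travel": [0, 0.03, 0], "dr": [0, 0, 0.84]}])

```text
t: 17.65
position: [0.5571, 0.1815, 0.1858]
tool_rot: [0.48, 0.877, -0.0, -0.0]
wrist_force: [-0.4, -0.1, 0.1]
opening: 0.0853
grasp_force: 0.0
```

```bash
python3 st.py; python3 - <<'E'
from h import *
snap("wrist","w4")
E
```

```text
{'t': 17.65, 'position': [0.557, 0.182, 0.186], 'wrist_force': [-0.382, -0.118, 0.109], 'moment': [0.022, -0.01, 0.008], 'opening': 0.085, 'grasp_force': 0.0} q7 0.092 tool y ang 0.57
```

View pics/w4.png

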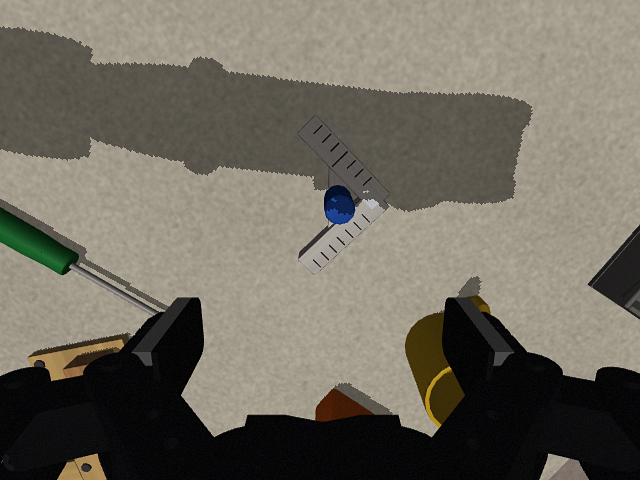

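The wrist view shows the square's post blob at (340,204), with the top circle at its lower end. The outer edges run (317,115)-(387,192) and (388,207)-(315,275). The mug is at (450,350).

```bash
cat > sq.py <<'E'
from h import *
d=snap("wrist")
k,m=blobs(d,"blue",90,25,(290,150,400,260))
x,y,w,h=cv2.boundingRect(k[0]);print("blob",x,y,w,h)
P=plane(d,(x+w/2-.5,y+h-w/2),.065);print("post top",P.round(4))
a=plane(d,(317,115),.022);b=plane(d,(387,192),.022);c=plane(d,(388,207),.022);e=plane(d,(315,275),.022)
f=lambda v:np.arctan2(v[1],v[0])
A,B=f((a-b)),f((e-c));print("arm angs",A,B,"len",np.linalg.norm(a-b),np.linalg.norm(e-c),"yaws",A-3*np.pi/4,B+3*np.pi/4)
g=cv2.cvtColor(d["pixels"],cv2.COLOR_RGB2GRAY);g=cv2.GaussianBlur(g,(3,3),0)
t=snap("top")
km,_=blobs(t,"yellow",100,60,(255,170,300,210));mm=cv2.minEnclosingCircle(km[0]);print("mug",mm,plane(t,mm[0],.06).round(3))
E
python3 sq.py
```

```text
blob 324 185 31 40
post top [0.5647 0.1909 0.065 ]
arm angs 2.8980012044898507 -1.790801420956918 len 0.08743908246744629 0.08978881737773188 yaws 0.5418067142975058 0.5653930692354268
mug ((275.6785583496094, 188.85714721679688), 16.839122772216797) [0.735 0.136 0.06 ]
```

carry_out(series=[{"hand": 0, "travel": [0.008, 0.0095, -0.03], "dr": [0, 0, -0.015]}, {"hand": 0, "travel": [0.008, 0.0095, -0.07], "dr": [0, 0, -0.015]}, {"hand": 0, "travel": [0.008, 0.0095, -0.11], "dr": [0, 0, -0.015]}, {"hand": 0, "travel": [0.008, 0.0095, -0.145], "dr": [0, 0, -0.015]}, {"hand": 0, "travel": [0.008, 0.0095, -0.17], "dr": [0, 0, -0.015]}, {"hand": 0, "travel": [0.008, 0.0095, -0.185], "dr": [0, 0, -0.015]}, {"hand": 0, "travel": [0.008, 0.0095, -0.191], "dr": [0, 0, -0.015]}, {"hand": 0, "travel": [0.008, 0.0095, -0.191], "dr": [0, 0, -0.015]}])

```text
t: 18.6
position: [0.5653, 0.1912, -0.0051]
tool_rot: [0.485, 0.874, -0.0, -0.0]
wrist_force: [-0.3, 0.5, -0.5]
opening: 0.085
grasp_force: 0.0
```

carry_out(series=[{"hand": 0.5, "travel": [0, 0, 0], "dr": [0, 0, 0]}, {"hand": 0.8, "travel": [0, 0, 0], "dr": [0, 0, 0]}, {"hand": 1, "travel": [0, 0, 0], "dr": [0, 0, 0]}, {"hand": 1, "travel": [0, 0, 0], "dr": [0, 0, 0]}, {"hand": 1, "travel": [0, 0, 0], "dr": [0, 0, 0]}, {"hand": 1, "travel": [0, 0, 0], "dr": [0, 0, 0]}, {"hand": 1, "travel": [0, 0, 0], "dr": [0, 0, 0]}], force=60)

```text
t: 19.3
position: [0.5659, 0.1915, -0.0043]
tool_rot: [0.485, 0.874, 0.001, 0.001]
wrist_force: [-0.0, -0.3, 3.8]
opening: 0.0223
grasp_force: 58.6
```

```bash
python3 st.py
```

```text
{'t': 19.3, 'position': [0.566, 0.191, -0.004], 'wrist_force': [-0.025, -0.266, 3.844], 'moment': [-0.054, 0.061, -0.088], 'opening': 0.022, 'grasp_force': 58.61} q7 0.003 tool y ang 0.558
```

The square is gripped at 22 mm. I'll compute the jig yaw from the earlier wrist picture while lifting.

carry_out(series=[{"hand": 1, "travel": [0, 0, 0.01], "dr": [0, 0, 0]}, {"hand": 1, "travel": [0, 0, 0.03], "dr": [0, 0, 0]}, {"hand": 1, "travel": [0, 0, 0.06], "dr": [0, 0, 0]}, {"hand": 1, "travel": [0, 0, 0.09], "dr": [0, 0, 0]}, {"hand": 1, "travel": [0, 0, 0.12], "dr": [0, 0, 0]}, {"hand": 1, "travel": [0, 0, 0.12], "dr": [0, 0, 0]}])

```text
t: 19.9
position: [0.5678, 0.1926, 0.1193]
tool_rot: [0.485, 0.875, 0.003, 0.003]
wrist_force: [1.0, 1.3, -2.6]
opening: 0.0226
grasp_force: 59.3
```

```bash
python3 st.py; python3 - <<'E'
from h import *
d=snap("wrist");T=np.eye(4);T[:3,:3]=R.from_quat([.7071,.7071,0,0]).as_matrix();T[:3,3]=[.45,-.2061,.3023]
d["extrinsics"]=T@np.array(d["T_tool_cam"])
q=lambda u,v,z:plane(d,(260+u/2.05,20+v/2.05),z)
f=lambda a,b:np.arctan2(*(a-b)[1::-1])
t=q(435,325,.012);l=q(157,18,.012);r=q(150,587,.012);li=q(25,158,.012);ri=q(35,480,.012);m=q(190,331,.012)
print("tip",t,"yaw left",f(l,t)-3*np.pi/4,"right",f(r,t)+3*np.pi/4,"inner",f(li,m)-3*np.pi/4,f(ri,m)+3*np.pi/4,"inner corner",m)
print("corner base?",q(315,333,.012))
print("ends", f(l,li),f(ri,r))
E
```

```text
{'t': 19.9, 'position': [0.568, 0.193, 0.119], 'wrist_force': [1.048, 1.344, -2.597], 'moment': [0.06, -0.077, -0.024], 'opening': 0.023, 'grasp_force': 59.325} q7 0.048 tool y ang 0.558
tip [ 0.62345126 -0.20146201  0.012     ] yaw left 0.003008125898303682 right 0.005914627030237263 inner -0.013715620102313864 -0.009062652526444559 inner corner [ 0.48409907 -0.20491401  0.012     ]
corner base? [ 0.55544377 -0.20603993  0.012     ]
ends 0.7717521063221813 2.3519584012875967
```

The jig yaw is about 0 and the corner is at about (0.555,-0.2045). I'll carry the square to a staging point about 22 mm short of the seat, turning it -0.555 rad.

carry_out(series=[{"hand": 1, "travel": [-0.02, -0.03, 0], "dr": [0, 0, -0.06]}, {"hand": 1, "travel": [-0.04, -0.07, 0], "dr": [0, 0, -0.13]}, {"hand": 1, "travel": [-0.06, -0.11, 0], "dr": [0, 0, -0.2]}, {"hand": 1, "travel": [-0.075, -0.15, 0], "dr": [0, 0, -0.27]}, {"hand": 1, "travel": [-0.086, -0.19, 0], "dr": [0, 0, -0.34]}, {"hand": 1, "travel": [-0.086, -0.23, 0], "dr": [0, 0, -0.41]}, {"hand": 1, "travel": [-0.086, -0.27, 0], "dr": [0, 0, -0.48]}, {"hand": 1, "travel": [-0.086, -0.31, 0], "dr": [0, 0, -0.555]}])

```text
t: 20.75
position: [0.4765, -0.12, 0.1127]
tool_rot: [0.707, 0.707, -0.001, -0.002]
wrist_force: [0.6, 0.1, -3.1]
opening: 0.0223
grasp_force: 59.8
```

carry_out(series=[{"hand": 1, "travel": [0, -0.03, 0], "dr": [0, 0, 0]}, {"hand": 1, "travel": [0, -0.06, 0], "dr": [0, 0, 0]}, {"hand": 1, "travel": [0, -0.08, 0], "dr": [0, 0, 0]}, {"hand": 1, "travel": [0, -0.088, 0], "dr": [0, 0, 0]}, {"hand": 1, "travel": [0, -0.088, 0], "dr": [0, 0, 0]}, {"hand": 1, "travel": [0, -0.088, 0], "dr": [0, 0, 0]}, {"hand": 1, "travel": [0, -0.088, 0], "dr": [0, 0, 0]}])

```text
t: 21.45
position: [0.4792, -0.2044, 0.1145]
tool_rot: [0.705, 0.709, 0.0, -0.001]
wrist_force: [0.8, 0.7, -2.9]
opening: 0.0229
grasp_force: 59.8
```

```bash
python3 st.py; python3 - <<'E'
from h import *
a=snap("wrist")["pixels"];b=snap("top")["pixels"][205:310,310:450]
o=np.hstack([cv2.resize(a,(440,330)),cv2.resize(b,(360,330),interpolation=cv2.INTER_CUBIC)]);cv2.imwrite("pics/p1.png",o[:,:,::-1])
E
```

```text
{'t': 21.45, 'position': [0.479, -0.204, 0.114], 'wrist_force': [0.826, 0.657, -2.918], 'moment': [-0.0, -0.025, 0.012], 'opening': 0.023, 'grasp_force': 59.808} q7 0.333 tool y ang 0.006
```

View pics/p1.png

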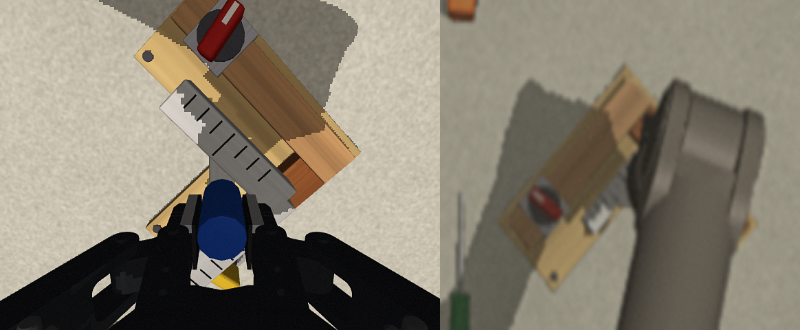

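The wrist half shows the square held over the board, its arm edge running (185,80)-(297,185), with the red knob at (220,27). I'll check its yaw numerically.

```bash
python3 - <<'E'
from h import *
d=snap("wrist");k=640/440
for n,a,b,z in(("sq",(187,80),(297,186),.141),("sq inner",(160,107),(208,152),.141),("timber out",(243,10),(359,152),.012)):
    A=plane(d,np.array(a)*k,z);B=plane(d,np.array(b)*k,z);v=A-B;print(n,A.round(3),B.round(3),np.arctan2(v[1],v[0])-3*np.pi/4)
E
```

```text
sq [ 0.459 -0.136  0.141] [ 0.523 -0.196  0.141] 0.029259522962262086
sq inner [ 0.444 -0.15   0.141] [ 0.47  -0.175  0.141] 0.017805845481422722
timber out [ 0.497 -0.072  0.012] [ 0.623 -0.206  0.012] -0.031943240012339835
```

carry_out(series=[{"hand": 1, "travel": [0, 0, -0.03], "dr": [0, 0, -0.02]}, {"hand": 1, "travel": [0, 0, -0.06], "dr": [0, 0, -0.02]}, {"hand": 1, "travel": [0, 0, -0.085], "dr": [0, 0, -0.02]}, {"hand": 1, "travel": [0, 0, -0.098], "dr": [0, 0, -0.02]}, {"hand": 1, "travel": [0, 0, -0.102], "dr": [0, 0, -0.02]}, {"hand": 1, "travel": [0, 0, -0.102], "dr": [0, 0, -0.02]}, {"hand": 1, "travel": [0, 0, -0.104], "dr": [0, 0, -0.02]}, {"hand": 1, "travel": [0, 0, -0.104], "dr": [0, 0, -0.02]}])

```text
t: 22.4
position: [0.4802, -0.2073, 0.012]
tool_rot: [0.713, 0.701, 0.0, 0.001]
wrist_force: [-0.1, -0.4, -2.8]
opening: 0.0222
grasp_force: 59.9
```

```bash
python3 st.py
```

```text
{'t': 22.4, 'position': [0.48, -0.207, 0.012], 'wrist_force': [-0.144, -0.401, -2.838], 'moment': [-0.02, -0.056, -0.013], 'opening': 0.022, 'grasp_force': 59.888} q7 0.295 tool y ang -0.017
```

Now down gently until it touches the board.

carry_out(series=[{"hand": 1, "travel": [0, 0.002, -0.001], "dr": [0, 0, 0]}, {"hand": 1, "travel": [0, 0.002, -0.002], "dr": [0, 0, 0]}, {"hand": 1, "travel": [0, 0.002, -0.003], "dr": [0, 0, 0]}, {"hand": 1, "travel": [0, 0.002, -0.004], "dr": [0, 0, 0]}, {"hand": 1, "travel": [0, 0.002, -0.004], "dr": [0, 0, 0]}])

```text
t: 22.9
position: [0.4793, -0.2048, 0.0076]
tool_rot: [0.713, 0.701, 0.0, 0.0]
wrist_force: [-1.4, 0.6, 2.9]
opening: 0.0225
grasp_force: 60.7
```

```bash
python3 st.py
```

```text
{'t': 22.9, 'position': [0.479, -0.205, 0.008], 'wrist_force': [-1.438, 0.626, 2.935], 'moment': [0.206, 0.468, 0.002], 'opening': 0.022, 'grasp_force': 60.746} q7 0.29 tool y ang -0.017
```

It is in contact with the board. Sliding toward the corner.

carry_out(series=[{"hand": 1, "travel": [0.006, 0, 0], "dr": [0, 0, 0]}, {"hand": 1, "travel": [0.012, 0, 0], "dr": [0, 0, 0]}, {"hand": 1, "travel": [0.017, 0, 0], "dr": [0, 0, 0]}, {"hand": 1, "travel": [0.02, 0, 0], "dr": [0, 0, 0]}, {"hand": 1, "travel": [0.02, 0, 0], "dr": [0, 0, 0]}])

```text
t: 23.4
position: [0.4979, -0.2058, 0.0076]
tool_rot: [0.713, 0.701, -0.001, -0.001]
wrist_force: [-4.1, 0.5, 6.3]
opening: 0.0224
grasp_force: 60.7
```

```bash
python3 st.py
```

```text
{'t': 23.4, 'position': [0.498, -0.206, 0.008], 'wrist_force': [-4.074, 0.486, 6.349], 'moment': [0.038, 0.956, 0.052], 'opening': 0.022, 'grasp_force': 60.743} q7 0.275 tool y ang -0.018
```

carry_out(series=[{"hand": 1, "travel": [0.001, 0, 0], "dr": [0, 0, 0]}, {"hand": 1, "travel": [0.002, 0, 0], "dr": [0, 0, 0]}, {"hand": 1, "travel": [0.003, 0, 0], "dr": [0, 0, 0]}, {"hand": 1, "travel": [0.003, 0, 0], "dr": [0, 0, 0]}])

```text
t: 23.8
position: [0.5, -0.2059, 0.0077]
tool_rot: [0.713, 0.701, -0.002, -0.001]
wrist_force: [-6.8, 0.3, 7.8]
opening: 0.0224
grasp_force: 61.1
```

```bash
python3 st.py
```

```text
{'t': 23.8, 'position': [0.5, -0.206, 0.008], 'wrist_force': [-6.75, 0.276, 7.84], 'moment': [0.037, 1.234, -0.005], 'opening': 0.022, 'grasp_force': 61.092} q7 0.273 tool y ang -0.018
```

carry_out(series=[{"hand": 1, "travel": [0.001, 0, 0.0005], "dr": [0, 0, 0]}, {"hand": 1, "travel": [0.002, 0, 0.0005], "dr": [0, 0, 0]}, {"hand": 1, "travel": [0.003, 0, 0.0005], "dr": [0, 0, 0]}, {"hand": 1, "travel": [0.003, 0, 0.0005], "dr": [0, 0, 0]}])

```text
t: 24.2
position: [0.5017, -0.2057, 0.0078]
tool_rot: [0.713, 0.701, -0.002, -0.002]
wrist_force: [-8.4, -0.3, 9.9]
opening: 0.0225
grasp_force: 61.3
```

```bash
python3 st.py
```

```text
{'t': 24.2, 'position': [0.502, -0.206, 0.008], 'wrist_force': [-8.36, -0.337, 9.897], 'moment': [0.09, 1.691, -0.0], 'opening': 0.023, 'grasp_force': 61.266} q7 0.271 tool y ang -0.018
```

carry_out(series=[{"hand": 1, "travel": [0.001, 0, 0], "dr": [0, 0, 0]}, {"hand": 1, "travel": [0.002, 0, 0], "dr": [0, 0, 0]}, {"hand": 1, "travel": [0.002, 0, 0], "dr": [0, 0, 0]}])

```text
t: 24.5
position: [0.5017, -0.2056, 0.0079]
tool_rot: [0.714, 0.701, -0.004, -0.004]
wrist_force: [-12.0, -0.2, 12.8]
opening: 0.0225
grasp_force: 61.8
```

```bash
python3 st.py
```

```text
{'t': 24.5, 'position': [0.502, -0.206, 0.008], 'wrist_force': [-12.044, -0.166, 12.756], 'moment': [0.133, 2.474, 0.005], 'opening': 0.022, 'grasp_force': 61.792} q7 0.27 tool y ang -0.019
```

The slide stopped at x = 0.502 with no sideways force, so both faces should be bearing. I'll press a little harder and check the seat with a picture.

carry_out(series=[{"hand": 1, "travel": [0.002, 0, 0.0005], "dr": [0, 0, 0]}, {"hand": 1, "travel": [0.004, 0, 0.001], "dr": [0, 0, 0]}, {"hand": 1, "travel": [0.004, 0, 0.001], "dr": [0, 0, 0]}, {"hand": 1, "travel": [0.004, 0, 0.001], "dr": [0, 0, 0]}])

```text
t: 24.9
position: [0.5016, -0.2055, 0.0081]
tool_rot: [0.714, 0.7, -0.006, -0.007]
wrist_force: [-17.4, 1.6, 16.8]
opening: 0.0224
grasp_force: 62.1
```

```bash
python3 st.py; python3 - <<'E'
from h import *
a=snap("wrist")["pixels"][0:330,150:450];b=snap("scene")["pixels"][225:345,175:315]
o=np.hstack([cv2.resize(a,(400,440)),cv2.resize(b,(400,440),interpolation=cv2.INTER_CUBIC)]);cv2.imwrite("pics/p2.png",o[:,:,::-1])
E
```

```text
{'t': 24.9, 'position': [0.502, -0.205, 0.008], 'wrist_force': [-17.425, 1.649, 16.803], 'moment': [0.238, 3.543, -0.053], 'opening': 0.022, 'grasp_force': 62.119} q7 0.267 tool y ang -0.019
```

View pics/p2.png

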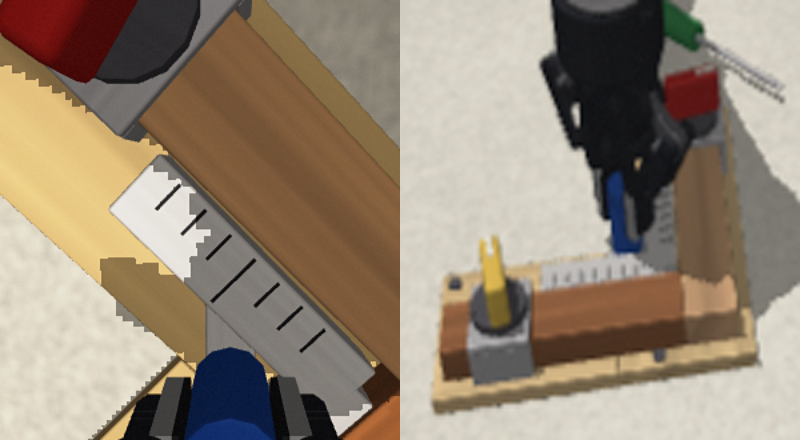

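The left half shows a thin strip of board between the square's left arm edge (163,155)-(375,360) and the pale timber. The right face is bearing but the left has a gap of about 2.5 mm. I'll ease the push and slide it left along the right timber.

carry_out(series=[{"hand": 1, "travel": [-0.003, 0, 0.001], "dr": [0, 0, 0]}, {"hand": 1, "travel": [-0.003, 0.002, 0.001], "dr": [0, 0, 0]}, {"hand": 1, "travel": [-0.002, 0.004, 0.001], "dr": [0, 0, 0]}, {"hand": 1, "travel": [-0.001, 0.005, 0.001], "dr": [0, 0, 0]}, {"hand": 1, "travel": [0, 0.006, 0.001], "dr": [0, 0, 0]}, {"hand": 1, "travel": [0, 0.006, 0.001], "dr": [0, 0, 0]}])

```text
t: 25.6
position: [0.5039, -0.2038, 0.0082]
tool_rot: [0.714, 0.7, -0.006, -0.003]
wrist_force: [-12.2, -6.0, 3.8]
opening: 0.0222
grasp_force: 60.7
```

```bash
cat > gap.py <<'E'
from h import *
d=snap("wrist","gap");g=cv2.GaussianBlur(d["pixels"],(3,3),0).astype(int)
n=np.array([.7071,.7071])
# brightness profile across left joint at several distances from the corner, at z=.035
for s in(.035,.05,.065,.08,.095):
    c=np.array([.5555,-.2045])+s*np.array([-.7071,.7071])
    row=[]
    for o in np.arange(-.010,.0101,.001):
        u,v=proj(d,(*(c+o*n),.035));row.append(int(g[int(round(v)),int(round(u))].sum()/3) if 0<=v<479 and 0<=u<639 else -1)
    print(s,row)
E
python3 st.py; python3 gap.py
```

```text
{'t': 25.6, 'position': [0.504, -0.204, 0.008], 'wrist_force': [-12.201, -6.016, 3.831], 'moment': [-1.213, 2.588, 0.321], 'opening': 0.022, 'grasp_force': 60.706} q7 0.258 tool y ang -0.019
0.035 [125, 124, 122, 125, 128, 127, 126, 128, 129, 102, 82, 91, 92, 92, 91, 89, 90, 91, 92, 91, 90]
0.05 [123, 123, 122, 123, 126, 124, 123, 128, 130, 113, 77, 90, 94, 92, 91, 90, 89, 92, 93, 93, 90]
0.065 [123, 123, 121, 124, 125, 125, 122, 126, 127, 109, 79, 90, 93, 94, 92, 90, 90, 92, 94, 92, 91]
0.08 [224, 222, 206, 207, 192, 118, 120, 100, 124, 123, 71, 91, 94, 95, 92, 92, 90, 92, 94, 93, 93]
0.095 [227, 225, 226, 225, 225, 224, 221, 224, 228, 201, 77, 88, 94, 95, 93, 91, 89, 92, 94, 94, 93]
```

It slid to (0.504,-0.204), the expected seat, and the left joint now shows only a thin dark line along its whole length. I'll firm up the push along the bisector and recheck.

carry_out(series=[{"hand": 1, "travel": [0.002, -0.001, 0], "dr": [0, 0, 0]}, {"hand": 1, "travel": [0.005, -0.002, 0.0005], "dr": [0, 0, 0]}, {"hand": 1, "travel": [0.005, -0.003, 0.0005], "dr": [0, 0, 0]}, {"hand": 1, "travel": [0.005, -0.003, 0.0005], "dr": [0, 0, 0]}, {"hand": 1, "travel": [0.005, -0.003, 0.0005], "dr": [0, 0, 0]}, {"hand": 1, "travel": [0.005, -0.003, 0.0005], "dr": [0, 0, 0]}])

```text
t: 26.25
position: [0.5036, -0.2036, 0.0083]
tool_rot: [0.714, 0.7, -0.008, -0.008]
wrist_force: [-20.9, -0.2, 13.3]
opening: 0.0228
grasp_force: 61.8
```

```bash
python3 st.py; python3 gap.py
```

```text
{'t': 26.25, 'position': [0.504, -0.204, 0.008], 'wrist_force': [-20.851, -0.244, 13.347], 'moment': [-0.208, 4.15, 0.301], 'opening': 0.023, 'grasp_force': 61.849} q7 0.26 tool y ang -0.019
0.035 [125, 123, 122, 125, 129, 126, 126, 126, 129, 99, 83, 90, 93, 91, 91, 90, 91, 92, 92, 90, 90]
0.05 [123, 123, 123, 120, 124, 123, 126, 127, 128, 113, 79, 90, 93, 93, 91, 90, 90, 92, 93, 91, 90]
0.065 [122, 122, 121, 123, 126, 125, 123, 126, 128, 104, 75, 89, 93, 94, 91, 91, 90, 92, 94, 93, 91]
0.08 [222, 219, 218, 194, 194, 222, 222, 141, 117, 122, 73, 89, 95, 95, 93, 91, 89, 93, 94, 93, 92]
0.095 [226, 225, 226, 225, 225, 223, 221, 223, 229, 142, 72, 88, 94, 95, 92, 90, 90, 91, 95, 94, 93]
```

The push is 21 N, centred, and the left joint is flush. The tool is tilted about 1.3°, so I'll level it to make sure the square lies flat.

```bash
python3 - <<'E'
from h import *
print(R.from_quat(read_state()["tool_rot"]).as_matrix()[:,2].round(4))
E
```

```text
[-2.340e-02  3.000e-04 -9.997e-01]
```

carry_out(series=[{"hand": 1, "travel": [0, 0, 0], "dr": [0, -0.01, 0]}, {"hand": 1, "travel": [0.001, 0, 0], "dr": [0, -0.02, 0]}, {"hand": 1, "travel": [0.001, 0, 0], "dr": [0, -0.03, 0]}, {"hand": 1, "travel": [0.001, 0, 0], "dr": [0, -0.03, 0]}, {"hand": 1, "travel": [0.001, 0, 0], "dr": [0, -0.03, 0]}])

```text
t: 26.8
position: [0.5047, -0.2037, 0.0076]
tool_rot: [0.714, 0.701, 0.002, 0.002]
wrist_force: [-18.7, 0.1, 11.4]
opening: 0.0224
grasp_force: 61.7
```

```bash
python3 st.py; python3 - <<'E'
from h import *
print(R.from_quat(read_state()["tool_rot"]).as_matrix()[:,2].round(4))
E
```

```text
{'t': 26.8, 'position': [0.505, -0.204, 0.008], 'wrist_force': [-18.696, 0.114, 11.389], 'moment': [-0.314, 4.411, 0.363], 'opening': 0.022, 'grasp_force': 61.683} q7 0.271 tool y ang -0.018
[ 6.7e-03  2.0e-04 -1.0e+00]
```

carry_out(series=[{"hand": 1, "travel": [0, 0, 0], "dr": [0, 0.006, 0]}, {"hand": 1, "travel": [0, 0, 0], "dr": [0, 0.006, 0]}, {"hand": 1, "travel": [0, 0, 0], "dr": [0, 0.006, 0]}, {"hand": 1, "travel": [0, 0, 0], "dr": [0, 0.006, 0]}])

```text
t: 27.2
position: [0.5044, -0.2037, 0.0076]
tool_rot: [0.714, 0.701, 0.0, -0.0]
wrist_force: [-19.1, -1.3, 12.6]
opening: 0.0222
grasp_force: 61.5
```

```bash
python3 st.py; python3 gap.py; python3 - <<'E'
from h import *
print(R.from_quat(read_state()["tool_rot"]).as_matrix()[:,2].round(4))
d=snap("scene")
for c,b in(("red",(255,225,300,275)),("yellow",(185,280,225,330))):
    k=blobs(d,c,110,50,b)[0];print(c,cv2.boundingRect(k[0]))
E
```

```text
{'t': 27.2, 'position': [0.504, -0.204, 0.008], 'wrist_force': [-19.103, -1.282, 12.584], 'moment': [-0.312, 4.384, 0.423], 'opening': 0.022, 'grasp_force': 61.472} q7 0.269 tool y ang -0.018
0.035 [126, 125, 123, 126, 128, 127, 125, 127, 129, 100, 84, 91, 93, 92, 90, 91, 90, 92, 93, 92, 90]
0.05 [126, 123, 124, 126, 129, 128, 124, 127, 129, 112, 80, 91, 95, 93, 92, 90, 92, 93, 94, 93, 91]
0.065 [124, 123, 122, 123, 126, 125, 123, 125, 128, 100, 72, 89, 95, 94, 93, 91, 90, 92, 94, 93, 92]
0.08 [231, 198, 119, 122, 124, 122, 122, 123, 129, 121, 72, 90, 94, 96, 93, 91, 90, 92, 95, 94, 93]
0.095 [228, 226, 226, 227, 226, 203, 119, 124, 125, 123, 72, 89, 95, 96, 93, 93, 90, 92, 95, 94, 94]
[ 1.e-04  3.e-04 -1.e+00]
red (267, 244, 20, 14)
yellow (203, 290, 11, 24)
```

```bash
python3 -c "
from cell import finish_job;print(finish_job())"
```

```text
the job is handed in; nothing more can be done
None
```

I turned the red knob and then the yellow to their stops. The square lies level on the board, gripped and pressed into the corner with about 19 N; I saw no gap at the left timber, but bearing on the right timber is inferred from force and position only, and the job is handed in.

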